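# Pack out the glue-up press and hold it shut

## Task

Close the glue-up press on the faceted wooden block. One plywood packer already hangs over the bar between the block and the sliding jaw; hang more of the packers that stand on the bench upright over the bar beside it, one at a time, until pushing the jaw squeezes packers and block firmly against the fixed head before the jaw runs out of travel. Finish while still holding the jaw pushed shut with moderate hand pressure (it springs back if let go; about 10 N, do not crush the work); leave packers you do not need outside the press and everything else on the bench where it is.

Things in the scene. Friction and masses are not known exactly. Their poses are not given: they have to be found in the camera images.
- press: Fixed bench press. Grey base plate 150 x 380 mm, 18 mm thick. A steel bar of rectangular section runs along the press's own y, above its origin (see gap). Jaw on the -y side, head on the +y side; their distance differs each time. End post 60 mm wide, 100 mm high, at own y -169 to -151 mm. Origin: on the bench under the bar; own x across the bar
- gap (a point): point on the flat top of the bar, 85 mm above the bench, straight above the press's origin. The bar is 20 mm wide, 25 mm high and runs from own y -165 to +195 mm of the press
- jaw: Sliding jaw. Origin: in its front face (towards the head), 18 mm above the bench, on the bar's centre line; axes parallel to the press. Let go, it rests at -30 mm along the press's y; it slides 32 mm towards the head, to its end stop at +2 mm. Return spring 60 N/m (at most 2 N), friction 0.4 N. Front plate 80 mm wide, 20 mm thick, top 100 mm above the bench; behind it a carriage 35 mm long, top 93 mm
- jaw_push (a point): middle of the rear (-y) face of the jaw's upright dark wooden handle, 133 mm above the bench, 55 mm behind the jaw's front face; push here towards +y of the press. The handle is 30 mm wide along x, 22 mm along y, and rises from the carriage to 155 mm above the bench
- head: Fixed steel head at the press's +y end, 90 mm wide, 40 mm thick, top 100 mm above the bench. Origin: at base-plate level (18 mm above the bench) in the face that looks towards the jaw, on the bar's centre line; axes parallel to the press
- block: Loose faceted wooden work block, about 0.28 kg, 80 mm wide (x), 60 mm long along the bar (y), 82 mm high, notched to straddle the bar, standing on the base plate 1 to 5 mm short of the head. Origin: centre of its underside
- packer0: Plywood packer, an upside-down U with a grip tab. 18 mm thick along own y, 58 mm wide along own x, 99 mm tall. Legs 15 mm wide, 45 mm long, slot between them 28 mm wide and 45 mm deep, open below; crown to 63 mm; tab 30 mm wide (own x), centred, from 63 to 99 mm. Origin: centre of the underside, level with the leg ends. Starts hung on the bar near the block: origin 40 mm above the bench, own y along the bar
- packer1: Loose packer, same shape, size, origin and axes as packer0; starts standing on its legs on the bench, right of the press. Hung on the bar: own y along the bar, origin 40 mm above the bench. One or two of these are needed
- packer2: Loose packer, same shape, size, origin and axes as packer0; starts standing on its legs on the bench, right of the press. Hung on the bar: own y along the bar, origin 40 mm above the bench. One or two of these are needed
- packer3: Loose packer, same shape, size, origin and axes as packer0; starts standing on its legs on the bench, right of the press. Hung on the bar: own y along the bar, origin 40 mm above the bench. One or two of these are needed
- screwdriver: Bystander: screwdriver lying on the bench among the packers; origin under it
- offcut: Bystander: dark wood offcut 90 x 35 x 18 mm, origin at the centre of its underside
- glue: Bystander: white glue bottle standing upright, 56 mm across, 160 mm tall, origin at the centre of its underside
- mug: Bystander: white mug 80 mm across and 90 mm tall, origin at the centre of its underside
- brush: Bystander: glue brush lying on the bench; origin under it
- sanding: Bystander: cork sanding block 120 x 65 x 40 mm, origin at the centre of its underside
- mallet: Bystander: hammer lying on the bench near the robot; origin under it

How it is judged:
By the outcome, as a careful person would: the job done as asked, in the order asked, and still so for the second after the job is handed in, while the arm keeps its last pose, push and grip.
It also fails if it takes over 72 s, if anything falls off the work surface, if the arm or the gripper's body presses on something with over 40 N, if the wrist force passes 120 N, or if a joint passes its speed limit or range.

## Robot

A 6-joint arm with a two-finger parallel gripper is mounted at the origin on the work surface. World frame = base frame: x ahead of the robot, y to its left, z up, the work surface at z = 0. Lengths are in m, angles in rad, forces in N, time in s.
With the tool pointing down it reaches from about 0.4 to 0.925 m from the base axis. Payload 3.4 kg.
Tool frame: the origin (TCP) lies between the finger pads; the fingertips stand 22 mm ahead of it and the grasp point (between the pads) lies 3 mm ahead of it (env.tips_ahead is the distance from the TCP to the fingertips, in m); z points along the fingers, y is the direction in which the jaws open and shut (so a half turn about z gives the same grasp; the last joint's range is limited). The gripper opens to 85 mm and grips with 20 to 120 N. Pads are 22 mm wide; open, the fingers measure 114 mm over their backs; the gripper's body (76 mm by 85 mm) begins 54 mm behind the grasp point. The pads swing forward as they close: fully open they stand 13 mm farther back than shut.
Start: joints at [-1.282, 0.307, 1.506, -0, 1.328, -0.073], TCP at [0.204, -0.538, 0.253] pointing down, gripper open.
Joint ranges: [-3.12, 3.12], [-1.05, 2.28], [0.14, 2.33], [-1.42, 4.57], [0.1, 2.73], [-2.68, 2.68]. Speed limits (rad/s): [2.57, 2.57, 3.14, 3.14, 3.14, 3.14].

## Interface

Orientations are given as a rotation vector (axis times angle).
In Python, from rig import env gives the robot as it stands.
- The arm moves only by the shell command python3 -m pendant 'ROWS'. ROWS is JSON, a list of rows, each a list of 3 entries, a list of its own where there are three numbers: the turn, a rotation vector about the tool's x, y, z as a fraction of full scale, then the shift along the tool's x, y, z as a fraction of full scale, then the gripper's target within -1 to 1 (shut at 1, half-way at 0, fully open at -1). A call has 1 to 5 rows; each row shifts and turns the pose as measured when the row begins, along the tool's axes as they then stand; what a row does not reach is not made up. Full scale, the value 1, is 0.5 m for a shift and 30 degrees for a turn. A row lasts 1/12 s, in which the tool goes at most 41.7 mm and 7.16 degrees, less where a joint would pass 70% of its speed; a pose out of reach is approached as far as the arm can. A call with a number of a shift or a turn outside -1 to 1 is refused whole. A call with a gripper value outside its range is refused whole. The fingers move at their own pace and stop on an object; the grip force is fixed at half the most. Time passes only in rows, so rows that do not move let the fingers close. It gives the time, the measured TCP pose, the force and the opening at its end, in the units of the state.
- env.get_obs(): the state, without advancing time (a new reading comes with each control period).
- env.snapshot(name): name is "side" or "top" or "wrist"; returns the picture (480x640x3 uint8, blue, green, red); there is no depth.
- env.camera_info(name): a dict with "mtx" (3x3 intrinsics, pixels), "R" (3x3) and "t" (3): a world point X has camera coordinates R X + t. Camera axes: x right, y down, z forward; pixel columns grow to the right and rows downward; lengths in m; the calibration is good to about 2 mm. The wrist camera is an equidistant fisheye: a pixel r from the principal point sees the ray r / f radians off the axis. A picture is of the moment at which its call begins: read the wrist's pose just before it. camera_info takes no time and is no camera call; for the wrist camera it gives the pose at the moment of the call.
- env.job_done(): hands the job in, once; it reports no verdict.
The state is a dict: "time_s": time; "qpos": joint angles; "qvel": joint speeds; "joint_torque": joint torques, N m; "tcp_pos": TCP position; "eef_rot": TCP orientation; "force": force on the tool from outside, world axes, zero at the start; "torque": the same for the moment, N m; "grip_width": finger opening in m.
Only numpy, scipy, OpenCV 4.12 (cv2) and the standard library are available. Lean on these libraries where they do the work, as an engineer would, in place of code of your own. Each camera call takes 0.05 s, during which the arm holds its last target.

## Working session

There is one attempt and no reset: what is moved stays moved. The work goes in short steps, Python scripts to look and compute and a shell command to move; the robot and the scene stay as the last step left them, time stands still between calls to the robot, and variables do not carry over. Pictures are saved under pics/ and viewed, and the job is handed in when it is done.

```bash
ls; mkdir -p pics; python3 - <<'E'
from rig import env
import cv2
o=env.get_obs()
for k,v in o.items(): print(k,v)
for n in ["side","top","wrist"]:
    cv2.imwrite(f"pics/{n}0.png",env.snapshot(n))
    i=env.camera_info(n); print(n,i)
print(env.tips_ahead)
E
```

```text
pics
time_s 0.0
qpos [-1.28152473e+00  3.07527386e-01  1.50768843e+00  4.27117364e-06
  1.32840048e+00 -7.34887354e-02]
qvel [ 1.92645714e-04  2.53277365e-07  1.06298092e-03 -1.24028577e-03
 -2.09281883e-03 -1.00655661e-03]
joint_torque [-1.69635183e-03 -4.57557929e+01 -2.51918113e+01 -3.31140973e-04
  1.32886815e-02 -4.37097270e-06]
tcp_pos [ 0.20383678 -0.53694678  0.25240145]
eef_rot [-3.08807788e+00 -5.66338726e-01  3.35604535e-04]
force [ 0.03837968  0.5744149  -0.49840849]
torque [-0.03354661  0.01089479  0.02473858]
grip_width 0.08522688479687521
side {'mtx': array([[437.89059529,   0.        , 313.72926898],
       [  0.        , 437.89059529, 231.31622342],
       [  0.        ,   0.        ,   1.        ]]), 'R': array([[-0.94692371, -0.32142059, -0.0049294 ],
       [-0.24345516,  0.72707802, -0.64194013],
       [ 0.20991683, -0.60666824, -0.76673892]]), 't': array([0.51812597, 0.16091285, 1.01007719])}
top {'mtx': array([[568.51983803,   0.        , 315.21829698],
       [  0.        , 568.51983803, 237.97342679],
       [  0.        ,   0.        ,   1.        ]]), 'R': array([[ 0.02154577, -0.99964901,  0.01541564],
       [-0.98032041, -0.02415062, -0.19593021],
       [ 0.19623374, -0.0108908 , -0.98049666]]), 't': array([0.03054414, 0.56722164, 1.49078968])}
wrist {'mtx': array([[371.64829954,   0.        , 319.71008998],
       [  0.        , 371.64829954, 241.24057898],
       [  0.        ,   0.        ,   1.        ]]), 'R': array([[ 0.35573126, -0.93458674, -0.00170257],
       [-0.89592482, -0.34153283,  0.28403175],
       [-0.26603379, -0.0995136 , -0.95881336]]), 't': array([-0.57309979, -0.03814664,  0.3784324 ])}
0.022
```

View pics/side0.png

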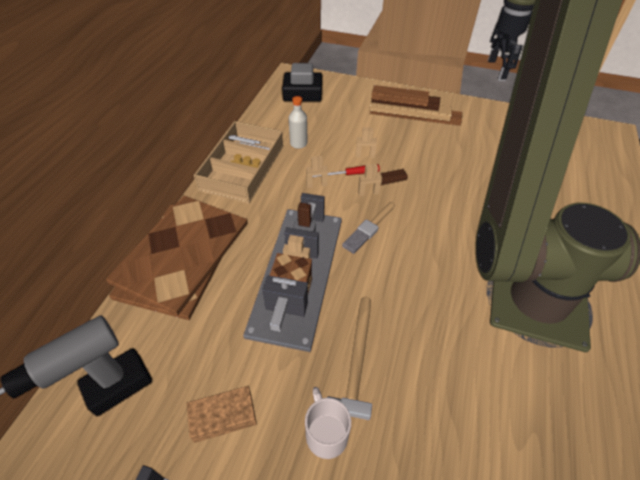

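View pics/top0.png

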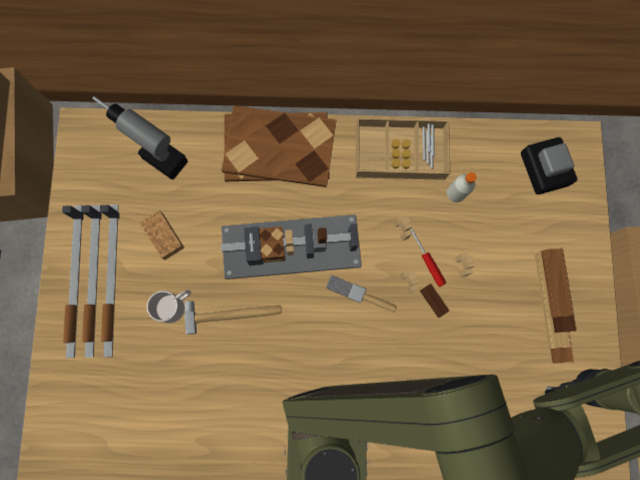

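View pics/wrist0.png

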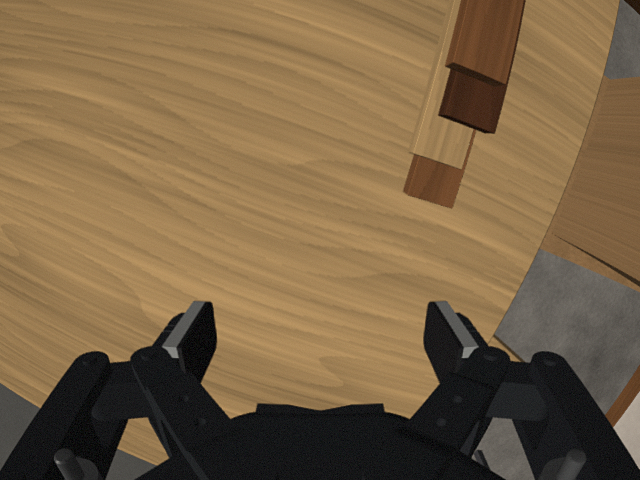

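The press bar runs nearly along world y, with the head at +y (left in the top view). The loose packers are near top pixels (405,228), (465,265) and (410,280). I'll zoom in.

```bash
python3 - <<'E'
import cv2
t=cv2.imread("pics/top0.png")
a=cv2.resize(t[200:320,210:370],None,fx=5,fy=5,interpolation=cv2.INTER_CUBIC);cv2.imwrite("pics/topA.png",a)
a=cv2.resize(t[200:320,360:500],None,fx=5,fy=5,interpolation=cv2.INTER_CUBIC);cv2.imwrite("pics/topB.png",a)
s=cv2.imread("pics/side0.png")
a=cv2.resize(s[120:240,290:430],None,fx=5,fy=5,interpolation=cv2.INTER_CUBIC);cv2.imwrite("pics/sideB.png",a)
a=cv2.resize(s[190:350,240:400],None,fx=3.7,fy=3.7,interpolation=cv2.INTER_CUBIC);cv2.imwrite("pics/sideA.png",a)
E
```

```text
(no output)
```

View pics/topA.png

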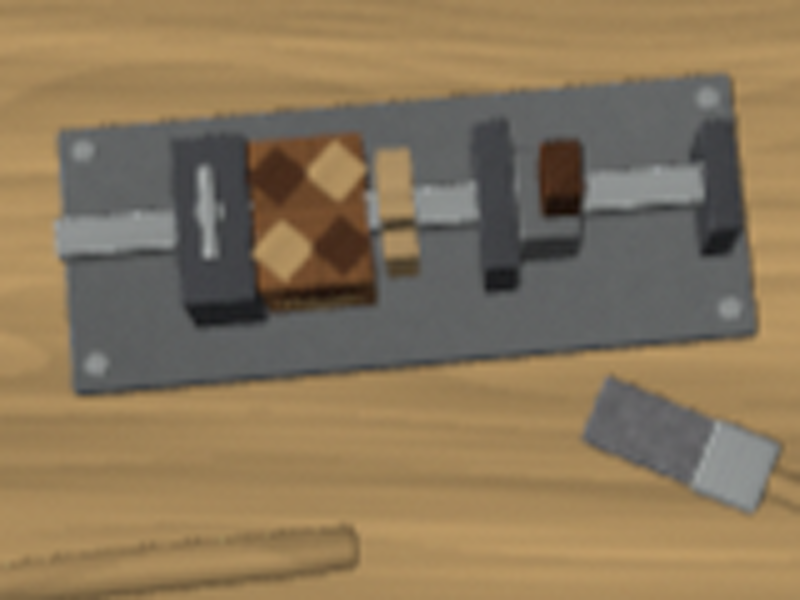

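View pics/topB.png

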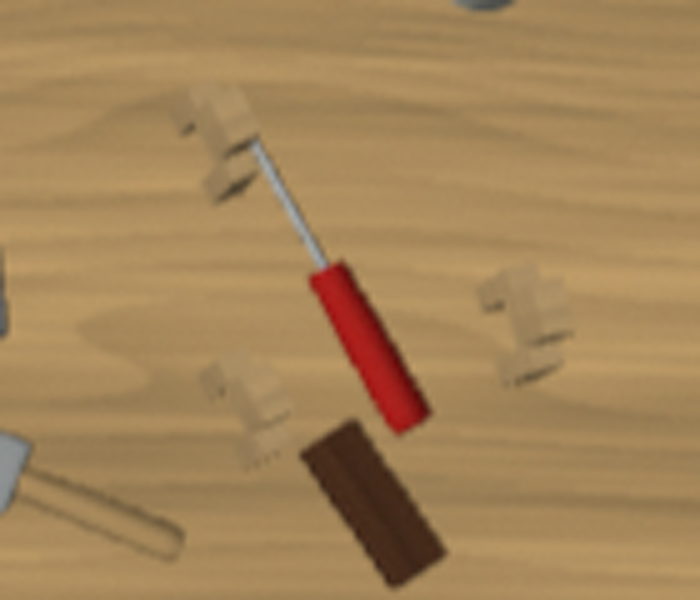

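View pics/sideB.png

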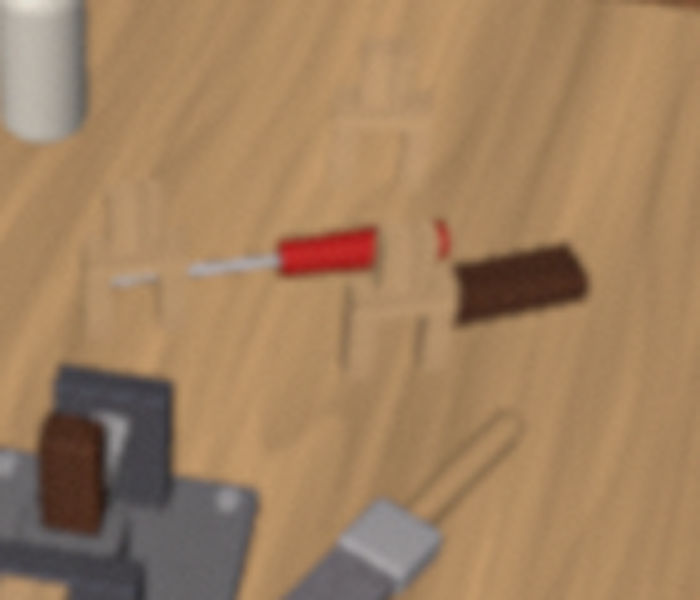

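View pics/sideA.png

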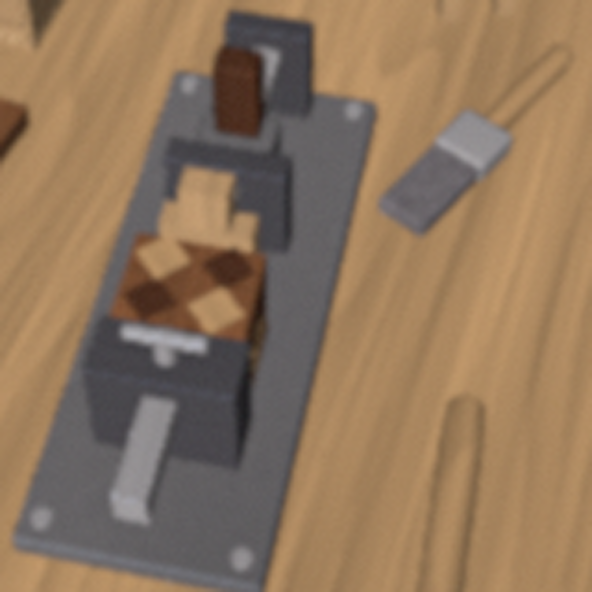

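```bash
cat > h.py <<'E'
import numpy as np, cv2
from scipy.spatial.transform import Rotation as Ro
from rig import env
def ray(n,px,info=None):
    i=info or env.camera_info(n); K=i["mtx"]
    u=(np.asarray(px,float)-K[:2,2])/[K[0,0],K[1,1]]
    if n=="wrist":
        r=np.hypot(*u); d=np.array([*(u/max(r,1e-9)*np.sin(r)),np.cos(r)])
    else: d=np.array([*u,1.])
    return -i["R"].T@i["t"], i["R"].T@d
def onz(n,px,z,info=None):
    C,d=ray(n,px,info); return C+d*(z-C[2])/d[2]
def proj(n,X,info=None):
    i=info or env.camera_info(n);K=i["mtx"]; c=i["R"]@np.asarray(X,float)+i["t"]
    if n=="wrist":
        th=np.arctan2(np.hypot(c[0],c[1]),c[2]); q=c[:2]/np.hypot(c[0],c[1])*th
    else: q=c[:2]/c[2]
    return q*[K[0,0],K[1,1]]+K[:2,2]
E
python3 - <<'E'
from h import *
np.set_printoptions(precision=4,suppress=True)
A=lambda p:np.array(p)/5+[210,200]-0.4
B=lambda p:np.array(p)/5+[360,200]-0.4
c=[onz("top",A(p),.018)[:2] for p in [(60,130),(730,75),(755,335),(75,392)]]
print("corners",c, np.mean(c,0))
for a,b in [(1,0),(2,3)]:
    v=c[b]-c[a];print("yaw",np.degrees(np.arctan2(-v[0],v[1])),np.linalg.norm(v))
print("bar L",[onz("top",A(p),.085)[:2] for p in [(58,238),(700,187)]])
for nme,p,z in [("jawtop",(495,195),.1),("jawfrontedge",(475,200),.1),("headface",(246,215),.1),("packL",(378,220),.103),("handle",(562,160),.155),("p0tabmid",(395,180),.139)]:
    print(nme,onz("top",A(p),z))
for nme,p in [("P1",(222,118)),("P2",(540,305)),("P3",(262,385))]:
    print(nme,onz("top",B(p),.099))
print("cam",ray("top",(0,0))[0])
E
```

```text
corners [array([0.6027, 0.3054]), array([ 0.6438, -0.069 ]), array([ 0.4964, -0.084 ]), array([0.4559, 0.2893])] [0.5497 0.1104]
yaw 6.260780666342995 0.3766682810329321
yaw 6.1889425484766525 0.3754537474710662
bar L [array([0.5294, 0.2928]), array([ 0.5655, -0.0478])]
jawtop [0.5554 0.0615 0.1   ]
jawfrontedge [0.5525 0.072  0.1   ]
headface [0.5415 0.1924 0.1   ]
packL [0.5399 0.1227 0.103 ]
handle [0.5635 0.0278 0.155 ]
p0tabmid [0.5543 0.1131 0.139 ]
P1 [ 0.6037 -0.1915  0.099 ]
P2 [ 0.5069 -0.3584  0.099 ]
P3 [ 0.461  -0.2111  0.099 ]
cam [0.2629 0.0605 1.5724]
```

The jaw-to-head distance is about 121 mm at rest. Block plus two packers is 96 mm, and the closed opening is about 89 mm, so one more packer should do. I'll use P3 near (0.46,-0.21), and next I'll plan a move to view it with the wrist camera.

```bash
cat >> h.py <<'E'
def plan(pos,ydeg,nmax=5,step=.036,turn=6.8,g=None):
    """rows toward pos with tool pointing down, tool y at world angle ydeg"""
    o=env.get_obs(); p=o["tcp_pos"]; R=Ro.from_rotvec(o["eef_rot"]).as_matrix()
    a=np.radians(ydeg); Y=np.array([np.cos(a),np.sin(a),0]); Z=np.array([0,0,-1.]); X=np.cross(Y,Z)
    T=np.stack([X,Y,Z],1); d=np.asarray(pos)-p
    rv=Ro.from_matrix(R.T@T).as_rotvec()
    print("from",p.round(4),"d mm",(d*1e3).round(1),"turn deg",np.degrees(rv).round(2))
    n=max(int(np.ceil(max(np.linalg.norm(d)/step,np.degrees(np.linalg.norm(rv))/turn))),1)
    for k in range(min(n,nmax)):
        Rk=R@Ro.from_rotvec(rv*k/n).as_matrix()
        s=Rk.T@d/n/.5; t=np.degrees(rv/n)/30
        print("[%s,%s,g]"%([round(float(x),4) for x in t],[round(float(x),4) for x in s]))
    print("n",n,"t",o["time_s"])
E
python3 - <<'E'
from h import *
o=env.get_obs();R=Ro.from_rotvec(o["eef_rot"]).as_matrix()
C,d=ray("wrist",env.camera_info("wrist")["mtx"][:2,2])
print(R.T@(C-o["tcp_pos"]),R.T@d,R.round(3))
plan([.44,-.25,.25],28,12)
E
```

```text
[ 0.07145146 -0.00100931 -0.1201243 ] [-2.84153321e-01  2.49011681e-04  9.58778821e-01] [[ 0.935  0.355 -0.   ]
 [ 0.355 -0.935  0.002]
 [ 0.    -0.002 -1.   ]]
from [ 0.2039 -0.5371  0.2526] d mm [236.1 287.1  -2.6] turn deg [-7.000e-02 -9.000e-02 -9.722e+01]
[[-0.0001, -0.0002, -0.216],[0.043, -0.0246, 0.0004],g]
[[-0.0001, -0.0002, -0.216],[0.0455, -0.0196, 0.0004],g]
[[-0.0001, -0.0002, -0.216],[0.0474, -0.0143, 0.0004],g]
[[-0.0001, -0.0002, -0.216],[0.0488, -0.0089, 0.0004],g]
[[-0.0001, -0.0002, -0.216],[0.0495, -0.0033, 0.0004],g]
[[-0.0001, -0.0002, -0.216],[0.0495, 0.0023, 0.0004],g]
[[-0.0001, -0.0002, -0.216],[0.0489, 0.0078, 0.0004],g]
[[-0.0001, -0.0002, -0.216],[0.0477, 0.0133, 0.0004],g]
[[-0.0001, -0.0002, -0.216],[0.0459, 0.0186, 0.0003],g]
[[-0.0001, -0.0002, -0.216],[0.0435, 0.0237, 0.0003],g]
[[-0.0001, -0.0002, -0.216],[0.0406, 0.0285, 0.0003],g]
[[-0.0001, -0.0002, -0.216],[0.0371, 0.0329, 0.0003],g]
n 15 t 0.15
```

```bash
python3 -m pendant '[[[0,0,-0.22],[0.045,-0.026,0],-1],[[0,0,-0.22],[0.047,-0.02,0],-1],[[0,0,-0.22],[0.049,-0.015,0],-1],[[0,0,-0.22],[0.05,-0.009,0],-1],[[0,0,-0.22],[0.05,-0.003,0],-1]]'; python3 -c "
from h import *
plan([.44,-.25,.25],28,5)"
```

```text
time_s: 0.57
tcp_pos: [0.2831, -0.4388, 0.2501]
eef_rot: [-2.788, -1.441, 0.003]
force: [0.6, -0.1, 0.6]
grip_width: 0.085
from [ 0.2831 -0.4388  0.2501] d mm [ 1.569e+02  1.888e+02 -1.000e-01] turn deg [ -0.2   -0.09 -63.32]
[[-0.0007, -0.0003, -0.2111],[0.049, 0.0038, -0.0],g]
[[-0.0007, -0.0003, -0.2111],[0.0482, 0.0092, -0.0],g]
[[-0.0007, -0.0003, -0.2111],[0.0469, 0.0144, -0.0],g]
[[-0.0007, -0.0003, -0.2111],[0.0451, 0.0195, -0.0],g]
[[-0.0007, -0.0003, -0.2111],[0.0426, 0.0244, -0.0],g]
n 10 t 0.5667
```

```bash
python3 -m pendant '[[[0,0,-0.23],[0.06,0.003,0],-1],[[0,0,-0.23],[0.06,0.01,0],-1],[[0,0,-0.23],[0.058,0.017,0],-1],[[0,0,-0.23],[0.056,0.024,0],-1],[[0,0,-0.23],[0.053,0.03,0],-1]]'; python3 -c "
from h import *
plan([.44,-.25,.25],28,5)"
```

```text
time_s: 0.98
tcp_pos: [0.377, -0.3125, 0.2487]
eef_rot: [-2.208, -2.227, 0.002]
force: [0.4, 0.2, -0.6]
grip_width: 0.0854
from [ 0.377  -0.3125  0.2487] d mm [63.  62.5  1.3] turn deg [ -0.22  -0.24 -27.49]
[[-0.0014, -0.0016, -0.1833],[0.0248, 0.0254, -0.0006],g]
[[-0.0014, -0.0016, -0.1833],[0.0222, 0.0277, -0.0006],g]
[[-0.0014, -0.0016, -0.1833],[0.0195, 0.0297, -0.0006],g]
[[-0.0014, -0.0016, -0.1833],[0.0165, 0.0314, -0.0006],g]
[[-0.0014, -0.0016, -0.1833],[0.0134, 0.0328, -0.0006],g]
n 5 t 0.9833
```

```bash
python3 -m pendant '[[[0,0,-0.2],[0.027,0.028,0],-1],[[0,0,-0.2],[0.024,0.03,0],-1],[[0,0,-0.2],[0.021,0.032,0],-1],[[0,0,-0.18],[0.017,0.032,0],-1],[[0,0,-0.1],[0.01,0.02,0],-1]]'; python3 - <<'E'
from h import *
o=env.get_obs();print(o["tcp_pos"],o["eef_rot"])
cv2.imwrite("pics/w1.png",env.snapshot("wrist"))
E
```

```text
time_s: 1.4
tcp_pos: [0.4398, -0.2404, 0.2476]
eef_rot: [-1.596, -2.696, -0.004]
force: [0.0, 0.2, 0.0]
grip_width: 0.0856
[ 0.43981751 -0.24035108  0.24756972] [-1.59641218 -2.69568958 -0.00435592]
```

View pics/w1.png

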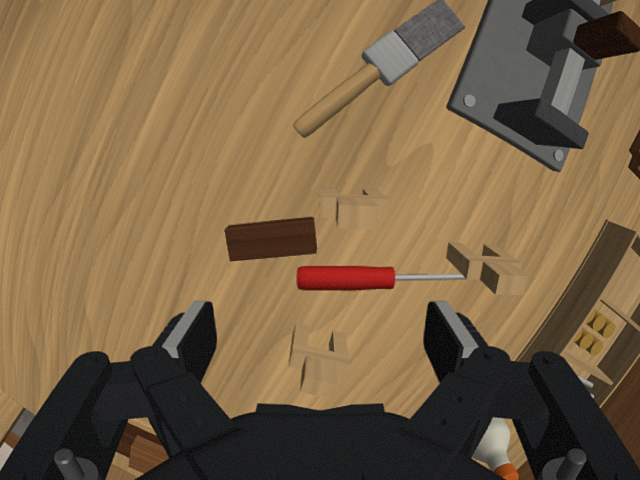

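P3 is at (358,208), with its width close to parallel with the tool's y axis. P2 is at (318,360), and P1 is at (487,267) with the screwdriver tip beside it.

```bash
python3 - <<'E'
import cv2
t=cv2.imread("pics/w1.png")
cv2.imwrite("pics/w1z.png",cv2.resize(t[170:245,305:405],None,fx=8,fy=8,interpolation=cv2.INTER_CUBIC))
E
```

```text
(no output)
```

View pics/w1z.png

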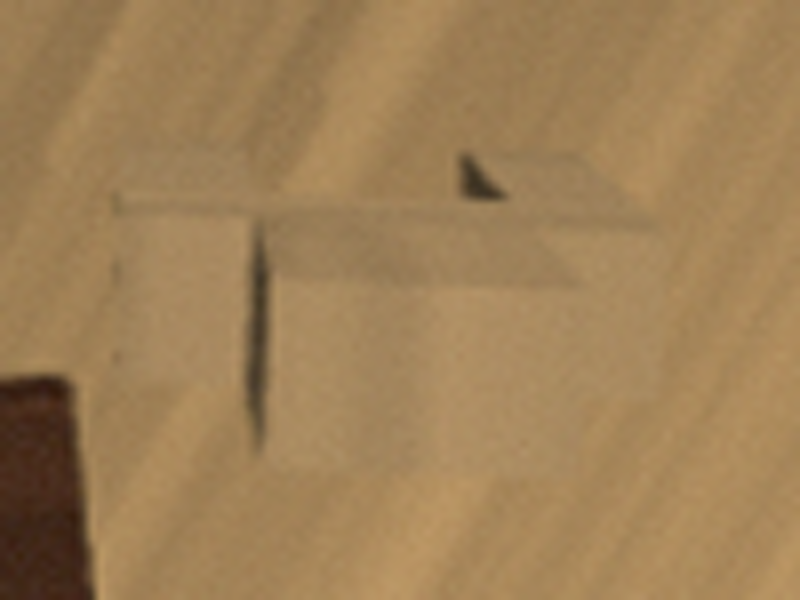

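```bash
python3 - <<'E'
from h import *
np.set_printoptions(precision=4,suppress=True)
Z=lambda p:(np.array(p)+.5)/8+[305,170]-.5
I=env.camera_info("wrist")
P=[onz("wrist",Z(p),.099,I)[:2] for p in [(268,280),(588,287),(582,474),(263,468)]]
print(P,np.mean(P,0))
for a,b in[(0,1),(3,2),(0,3),(1,2)]:
    v=P[b]-P[a];print(np.degrees(np.arctan2(v[1],v[0])),np.linalg.norm(v))
Q=[onz("wrist",Z(p),.063,I)[:2] for p in [(113,212),(660,230)]]
v=Q[1]-Q[0];print(Q,np.degrees(np.arctan2(v[1],v[0])),np.linalg.norm(v))
E
```

```text
[array([ 0.4404, -0.2125]), array([ 0.4667, -0.1985]), array([ 0.4754, -0.2141]), array([ 0.4488, -0.2282])] [ 0.4579 -0.2133]
28.018430409971206 0.029766677245346856
27.93376636264007 0.030114912527783245
-61.965380081909345 0.017831616776308984
-60.849523916654206 0.017879605609277784
[array([ 0.4275, -0.2189]), array([ 0.4785, -0.1925])] 27.40052450374944 0.05740640382892695
```

P3's tab is at (0.458,-0.213) with a yaw of 28° (sides measure 30 x 18 mm, as specified). Moving over it and descending.

```bash
python3 -c "
from h import *
plan([.458,-.2132,.16],28,5)"
```

```text
from [ 0.4405 -0.2391  0.2475] d mm [ 17.5  25.9 -87.5] turn deg [-0.04 -0.55  0.83]
[[-0.0005, -0.0062, 0.0092],[0.009, 0.0186, 0.0584],g]
[[-0.0005, -0.0062, 0.0092],[0.0092, 0.0185, 0.0584],g]
[[-0.0005, -0.0062, 0.0092],[0.0095, 0.0185, 0.0584],g]
n 3 t 1.45
```

```bash
python3 -m pendant '[[[0,0,0.01],[0.009,0.019,0.05],-1],[[0,0,0.01],[0.009,0.019,0.05],-1],[[0,0,0.01],[0.01,0.019,0.05],-1],[[0,0,0],[0,0,0.02],-1],[[0,0,0],[0,0,0],-1]]'; python3 -c "
from h import *
plan([.458,-.2132,.092],28,5)"
```

```text
time_s: 1.87
tcp_pos: [0.4608, -0.2124, 0.1611]
eef_rot: [-1.622, -2.687, -0.004]
force: [0.2, 0.1, 0.6]
grip_width: 0.0855
from [ 0.4608 -0.2124  0.1611] d mm [ -2.8  -0.8 -69.1] turn deg [ 0.03 -0.23 -0.22]
[[0.0006, -0.0039, -0.0036],[0.0003, -0.0028, 0.0691],g]
[[0.0006, -0.0039, -0.0036],[0.0004, -0.0028, 0.0691],g]
n 2 t 1.8667
```

```bash
python3 -m pendant '[[[0,0,-0.004],[0,-0.003,0.045],-1],[[0,0,0],[0,-0.002,0.045],-1],[[0,-0.004,0],[0,0,0.03],-1],[[0,0,0],[0,0,0.005],-1],[[0,0,0],[0,0,0],-1]]'; python3 - <<'E'
from h import *
plan([.458,-.2132,.092],28,5)
cv2.imwrite("pics/w2.png",env.snapshot("wrist"))
E
```

```text
time_s: 2.28
tcp_pos: [0.459, -0.216, 0.0986]
eef_rot: [1.625, 2.687, 0.001]
force: [-0.4, -0.4, -0.2]
grip_width: 0.085
from [ 0.459  -0.216   0.0986] d mm [-1.   2.8 -6.6] turn deg [ 0.07  0.06 -0.34]
[[0.0023, 0.0019, -0.0113],[0.006, 0.0008, 0.0133],g]
n 1 t 2.2833
```

View pics/w2.png

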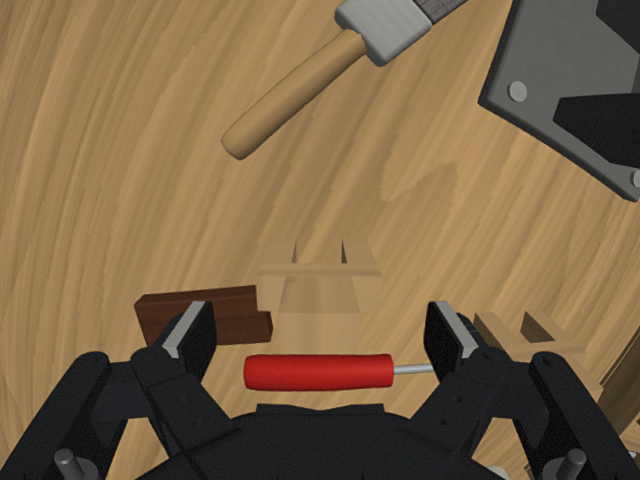

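The tab sits centred between the fingers (columns 278-360). Making the last correction and closing.

```bash
python3 -m pendant '[[[0,0,-0.011],[0.007,0.001,0.016],-1],[[0,0,0],[0,0,0],1],[[0,0,0],[0,0,0],1],[[0,0,0],[0,0,0],1],[[0,0,0],[0,0,0],1]]';  python3 -m pendant '[[[0,0,0],[0,0,0],1],[[0,0,0],[0,0,0],1]]'
```

```text
time_s: 2.75
tcp_pos: [0.4603, -0.2145, 0.0945]
eef_rot: [1.614, 2.684, 0.001]
force: [0.3, 0.0, 0.5]
grip_width: 0.0393
time_s: 2.92
tcp_pos: [0.4608, -0.2147, 0.0952]
eef_rot: [1.613, 2.683, 0.001]
force: [0.2, 0.2, -0.3]
grip_width: 0.0289
```

```bash
python3 -m pendant '[[[0,0,0],[0,0,-0.05],1],[[0,0,0],[0,0,-0.07],1],[[0,0,0],[0,0,-0.07],1],[[0,0,0],[0,0,-0.07],1],[[0,0,0],[0,0,-0.07],1]]'; python3 -c "
from h import *
plan([.52,0,.28],6.2,10)"
```

```text
time_s: 3.33
tcp_pos: [0.4536, -0.2106, 0.2576]
eef_rot: [-1.613, -2.682, -0.0]
force: [1.0, -0.2, -1.3]
grip_width: 0.0288
from [ 0.4536 -0.2106  0.2576] d mm [ 66.4 210.6  22.4] turn deg [-0.44 -0.51 21.76]
[[-0.0021, -0.0024, 0.1036],[0.0443, 0.0449, -0.0062],g]
[[-0.0021, -0.0024, 0.1036],[0.0467, 0.0425, -0.0062],g]
[[-0.0021, -0.0024, 0.1036],[0.0489, 0.0399, -0.0062],g]
[[-0.0021, -0.0024, 0.1036],[0.051, 0.0372, -0.0063],g]
[[-0.0021, -0.0024, 0.1036],[0.0529, 0.0344, -0.0063],g]
[[-0.0021, -0.0024, 0.1036],[0.0547, 0.0315, -0.0063],g]
[[-0.0021, -0.0024, 0.1036],[0.0563, 0.0285, -0.0064],g]
n 7 t 3.3333
```

```bash
python3 -m pendant '[[[0,0,0.12],[0.045,0.045,-0.005],1],[[0,0,0.12],[0.05,0.045,-0.006],1],[[0,0,0.12],[0.054,0.042,-0.006],1],[[0,0,0.12],[0.056,0.038,-0.006],1],[[0,0,0.12],[0.058,0.036,-0.006],1]]'; python3 -c "
from h import *
plan([.52,0,.28],6.2,10)"
```

```text
time_s: 3.75
tcp_pos: [0.5102, -0.055, 0.2842]
eef_rot: [2.043, 2.37, 0.002]
force: [0.8, -0.5, -0.9]
grip_width: 0.0289
from [ 0.5102 -0.055   0.2842] d mm [ 9.8 55.  -4.2] turn deg [0.54 0.47 2.29]
[[0.009, 0.0078, 0.0381],[0.053, 0.0178, 0.004],g]
[[0.009, 0.0078, 0.0381],[0.0533, 0.0168, 0.0041],g]
n 2 t 3.75
```

```bash
python3 -m pendant '[[[0.009,0.008,0.038],[0.03,0.014,0],1],[[0,0,0.02],[0,0,0],1],[[0,0,0],[0,0,0],1]]'; python3 - <<'E'
from h import *
plan([.52,0,.28],6.2,10)
cv2.imwrite("pics/w3.png",env.snapshot("wrist"))
E
```

```text
time_s: 4.0
tcp_pos: [0.5167, -0.0318, 0.2855]
eef_rot: [2.078, 2.347, 0.008]
force: [0.6, -0.2, -1.1]
grip_width: 0.0291
from [ 0.5167 -0.0318  0.2855] d mm [ 3.3 31.8 -5.5] turn deg [0.47 0.09 0.77]
[[0.0158, 0.0029, 0.0257],[0.0623, 0.0143, 0.0109],g]
n 1 t 4.0
```

View pics/w3.png

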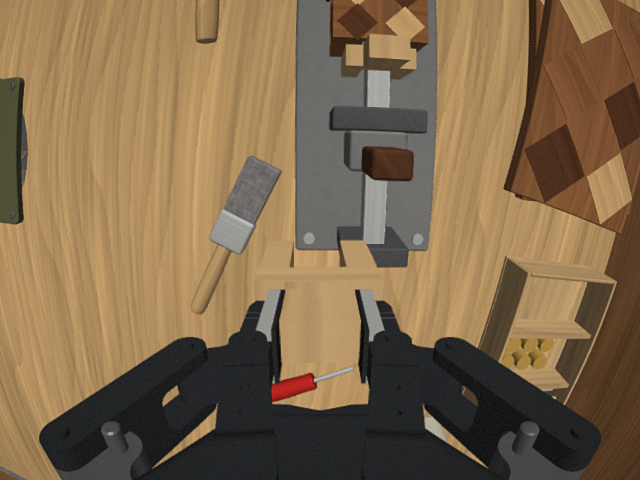

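The held packer is in the foreground (crown edge at row 270). The bar runs up columns 365-388, the jaw plate is at row 118 and packer0 at row 55. Zooming in for edges.

```bash
python3 - <<'E'
import cv2
t=cv2.imread("pics/w3.png")
cv2.imwrite("pics/w3z.png",cv2.resize(t[0:150,300:450],None,fx=4,fy=4,interpolation=cv2.INTER_CUBIC))
cv2.imwrite("pics/w3y.png",cv2.resize(t[140:270,300:450],None,fx=4,fy=4,interpolation=cv2.INTER_CUBIC))
cv2.imwrite("pics/w3x.png",cv2.resize(t[220:385,240:400],None,fx=3.6,fy=3.6,interpolation=cv2.INTER_CUBIC))
E
```

```text
(no output)
```

View pics/w3z.png

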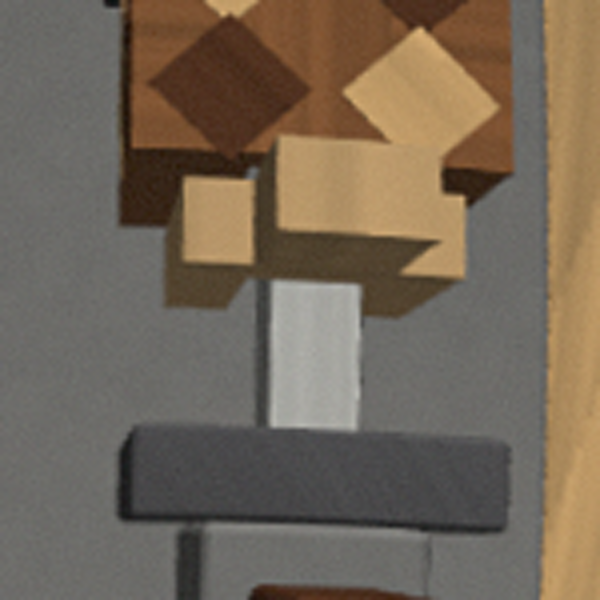

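View pics/w3y.png

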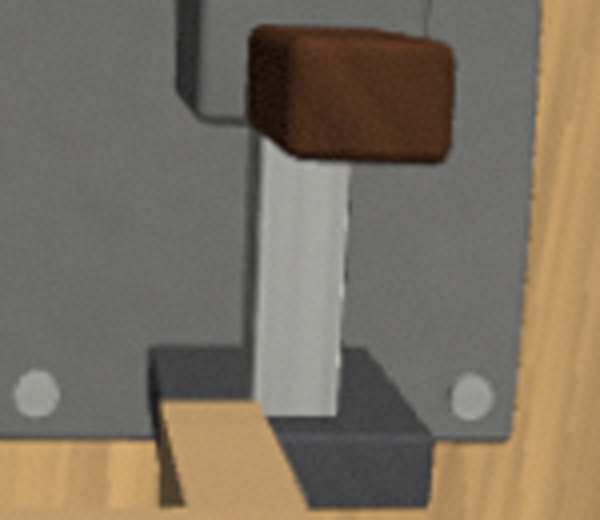

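View pics/w3x.png

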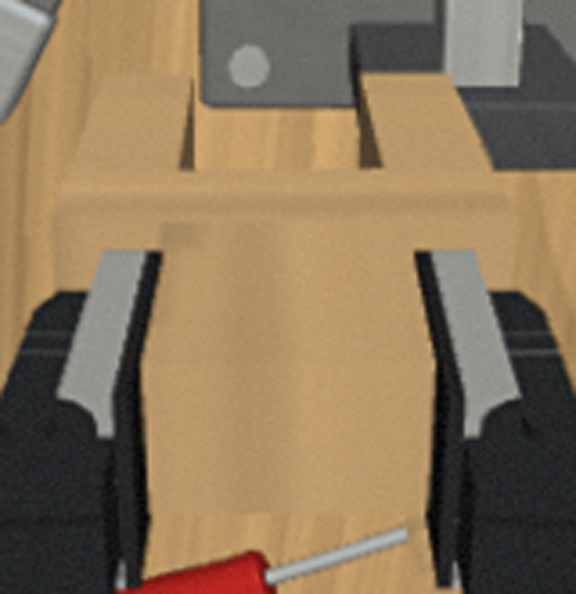

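```bash
python3 - <<'E'
from h import *
np.set_printoptions(precision=4,suppress=True)
I=env.camera_info("wrist"); o=env.get_obs(); tp=o["tcp_pos"]; R=Ro.from_rotvec(o["eef_rot"]).as_matrix()
f=lambda ox,oy,s:(lambda p:(np.array(p)+.5)/s+[ox,oy]-.5)
A=f(300,0,4);B=f(300,140,4);H=f(240,220,3.6)
W=lambda q,z:onz("wrist",q,z,I)[:2]
L=[W(A((270,285)),.085),W(A((270,425)),.085),W(B((258,240)),.085),W(B((255,400)),.085)]
Rr=[W(A((360,285)),.085),W(A((358,425)),.085),W(B((345,240)),.085),W(B((337,410)),.085)]
def fit(P):
    P=np.array(P); c=np.polyfit(P[:,1],P[:,0],1); return c
l,r=fit(L),fit(Rr);print("bar edges",l,r,np.polyval(l,.08),np.polyval(r,.08),"yaw",-np.degrees(np.arctan((l[0]+r[0])/2)))
c=(l+r)/2; yaw=-np.arctan(c[0]); ey=np.array([-np.sin(yaw),np.cos(yaw)]); ex=np.array([np.cos(yaw),np.sin(yaw)])
O=np.array([np.polyval(c,0.1),0.1])
def loc(q,z): d=W(q,z)-O; return np.array([d@ex,d@ey])
print("O",O,"yaw",np.degrees(yaw))
print("jaw front",loc(A((135,428)),.1),loc(A((505,442)),.1))
print("p0 tab",[loc(A(p),.139) for p in [(275,137),(440,147),(440,240),(278,230)]])
print("p0 crown",[loc(A(p),.103) for p in [(182,262),(465,278)]])
print("block",loc(A((130,150)),.1),loc(A((512,172)),.1))
print("handle",[loc(B(p),.155) for p in [(295,158),(448,160),(452,45),(290,30)]])
print("plate",loc(B((510,438)),.018))
Th=np.array([W(H(p),tp[2]+.0045) for p in [(140,360),(435,358),(430,512),(146,514)]])
m=Th.mean(0);print("held tab",m,"rel tool",R.T@np.array([*(m-tp[:2]),0]),np.linalg.norm(Th[1]-Th[0]),np.linalg.norm(Th[2]-Th[1]))
v=Th[1]-Th[0]+Th[2]-Th[3];print("ang",np.degrees(np.arctan2(v[1],v[0])),"tool y ang",np.degrees(np.arctan2(R[1,1],R[0,1])))
E
```

```text
bar edges [-0.1147  0.553 ] [-0.1131  0.5724] 0.5438727998741497 0.5633437275172078 yaw 6.499265950202735
O [0.5513 0.1   ] yaw 6.499265950202735
jaw front [-0.0389 -0.0316] [ 0.0382 -0.0308]
p0 tab [array([-0.0161,  0.0205]), array([0.0141, 0.021 ]), array([0.014, 0.003]), array([-0.0155,  0.0028])]
p0 crown [array([-0.0299,  0.0028]), array([0.0283, 0.003 ])]
block [-0.0403  0.0273] [0.0394 0.0281]
handle [array([-0.0133, -0.0842]), array([ 0.0137, -0.0838]), array([ 0.0134, -0.0638]), array([-0.0148, -0.0624])]
plate [ 0.0733 -0.1778]
held tab [ 0.5154 -0.0315] rel tool [ 0.0007 -0.001  -0.    ] 0.028930876467852834 0.018580679174508598
ang 7.203639840249098 tool y ang 6.950012528060395
```

Local bar frame: jaw face at -31 mm, packer0's near face at +3 mm, so the gap is 34 mm. The jaw stop is at about +1, so one more packer is enough. Target: packer centre at -14 mm, TCP (0.5539, 0.0854), yaw 6.3°.

```bash
python3 -c "
from h import *
plan([.5539,.0854,.27],6.3,10)"
```

```text
from [ 0.5165 -0.0321  0.2853] d mm [ 37.4 117.5 -15.3] turn deg [0.47 0.06 0.65]
[[0.0039, 0.0005, 0.0054],[0.0561, 0.0256, 0.0078],g]
[[0.0039, 0.0005, 0.0054],[0.0561, 0.0255, 0.0078],g]
[[0.0039, 0.0005, 0.0054],[0.0562, 0.0253, 0.0077],g]
[[0.0039, 0.0005, 0.0054],[0.0563, 0.0252, 0.0077],g]
n 4 t 4.05
```

```bash
python3 -m pendant '[[[0.005,0,0.006],[0.055,0.026,0.005],1],[[0.005,0,0.006],[0.056,0.026,0.005],1],[[0.004,0,0.005],[0.056,0.025,0.005],1],[[0.003,0,0.005],[0.045,0.02,0.005],1],[[0,0,0],[0,0,0],1]]'; python3 -c "
from h import *
plan([.5539,.0854,.25],6.3,10)"
```

```text
time_s: 4.47
tcp_pos: [0.5525, 0.0735, 0.2739]
eef_rot: [2.107, 2.328, -0.009]
force: [0.2, 0.5, -0.5]
grip_width: 0.0289
from [0.5525 0.0735 0.2739] d mm [  1.4  11.9 -23.9] turn deg [-0.18  0.32 -0.6 ]
[[-0.0059, 0.0106, -0.02],[0.0236, 0.0053, 0.0477],g]
n 1 t 4.4667
```

```bash
python3 -m pendant '[[[-0.003,0.005,-0.01],[0.015,0.003,0.02],1],[[-0.003,0.005,-0.01],[0.01,0.003,0.025],1],[[0,0,0],[0,0,0],1],[[0,0,0],[0,0,0],1]]'; python3 - <<'E'
from h import *
plan([.5539,.0854,.20],6.3,10)
plan([.5539,.0854,.1345],6.3,10)
cv2.imwrite("pics/w4.png",env.snapshot("wrist"))
s=env.snapshot("side"); cv2.imwrite("pics/s4.png",cv2.resize(s[130:350,200:400],None,fx=2.7,fy=2.7,interpolation=cv2.INTER_CUBIC))
E
```

```text
time_s: 4.8
tcp_pos: [0.5533, 0.0823, 0.2485]
eef_rot: [2.097, 2.339, -0.005]
force: [1.0, -0.6, -0.8]
grip_width: 0.029
from [0.5533 0.0823 0.2485] d mm [  0.6   3.1 -48.5] turn deg [-0.14  0.14 -0.06]
[[-0.0023, 0.0023, -0.001],[0.0031, 0.001, 0.0485],g]
[[-0.0023, 0.0023, -0.001],[0.0031, 0.001, 0.0485],g]
n 2 t 4.8
from [0.5533 0.0823 0.2485] d mm [   0.6    3.1 -114. ] turn deg [-0.14  0.14 -0.06]
[[-0.0012, 0.0012, -0.0005],[0.0016, 0.0006, 0.057],g]
[[-0.0012, 0.0012, -0.0005],[0.0016, 0.0005, 0.057],g]
[[-0.0012, 0.0012, -0.0005],[0.0016, 0.0005, 0.057],g]
[[-0.0012, 0.0012, -0.0005],[0.0015, 0.0005, 0.057],g]
n 4 t 4.8
```

View pics/w4.png

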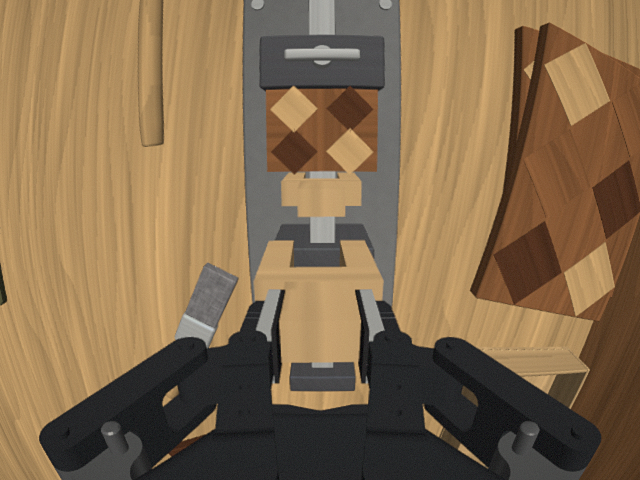

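View pics/s4.png

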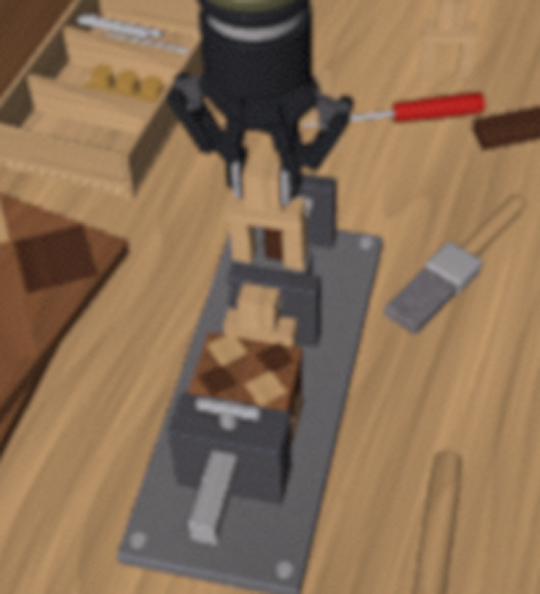

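The packer slot lines up with the bar (bar columns 309-335, slot 290-350), and the space between packer0 and the jaw is clear. Descending.

```bash
python3 -m pendant '[[[-0.003,0.003,0],[0.004,0.001,0.035],1],[[0,0,0],[0.003,0.001,0.035],1],[[0,0,0],[0.001,0,0.03],1],[[0,0,0],[0,0,0],1]]'; python3 - <<'E'
from h import *
plan([.5539,.0854,.1345],6.3,10)
cv2.imwrite("pics/w5.png",env.snapshot("wrist"))
E
```

```text
time_s: 5.23
tcp_pos: [0.5561, 0.083, 0.2013]
eef_rot: [2.098, 2.329, 0.007]
force: [-0.5, -0.2, -1.7]
grip_width: 0.0288
from [0.5561 0.083  0.2013] d mm [ -2.2   2.4 -66.8] turn deg [ 0.43  0.11 -0.33]
[[0.0071, 0.0019, -0.0055],[0.0027, -0.0025, 0.0668],g]
[[0.0071, 0.0019, -0.0055],[0.0027, -0.0022, 0.0668],g]
n 2 t 5.2333
```

View pics/w5.png

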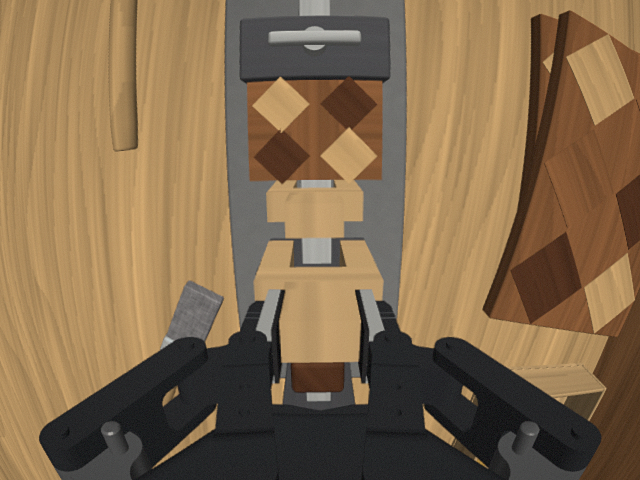

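```bash
python3 -m pendant '[[[0.014,0.003,-0.01],[0.005,-0.005,0.01],1],[[0,0,0],[0,0,0.01],1],[[0,0,0],[0,0,0],1]]'; python3 - <<'E'
from h import *
plan([.5539,.0854,.1345],6.3,10)
E
```

```text
time_s: 5.53
tcp_pos: [0.5559, 0.0844, 0.1951]
eef_rot: [2.094, 2.335, 0.007]
force: [0.4, -0.3, -1.1]
grip_width: 0.0287
from [0.5559 0.0844 0.1951] d mm [ -2.    1.  -60.6] turn deg [ 0.38  0.05 -0.08]
[[0.0063, 0.0008, -0.0013],[0.0013, -0.0023, 0.0606],g]
[[0.0063, 0.0008, -0.0013],[0.0012, -0.0021, 0.0606],g]
n 2 t 5.5333
```

```bash
python3 -m pendant '[[[0.012,0,0],[0.003,-0.006,0.02],1],[[0.012,0,0],[0.002,-0.006,0.03],1],[[0,0,0],[0,0,0.01],1],[[0,0,0],[0,0,0],1]]'; python3 - <<'E'
from h import *
plan([.5539,.0854,.1345],6.3,10)
cv2.imwrite("pics/w6.png",env.snapshot("wrist"))
E
```

```text
time_s: 5.87
tcp_pos: [0.5521, 0.0866, 0.166]
eef_rot: [2.097, 2.338, -0.0]
force: [0.4, -0.9, -0.4]
grip_width: 0.0287
from [0.5521 0.0866 0.166 ] d mm [  1.8  -1.2 -31.5] turn deg [ 0.06  0.06 -0.08]
[[0.0019, 0.0021, -0.0027],[-0.0027, 0.0032, 0.0631],g]
n 1 t 5.8667
```

View pics/w6.png

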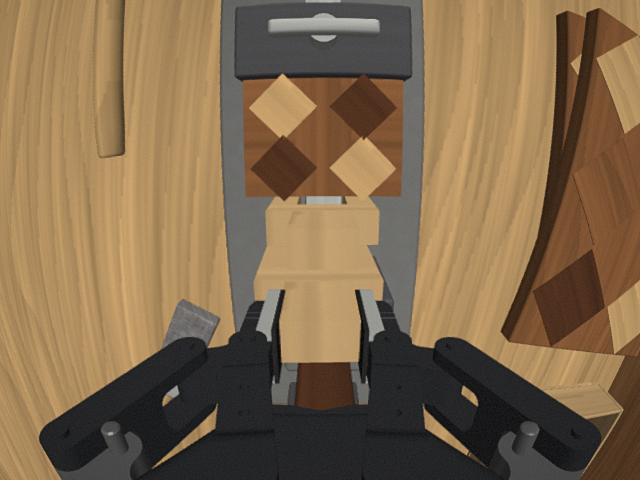

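The packer now straddles the bar, no contact force. Lowering the rest.

```bash
python3 -m pendant '[[[0,0,0],[0,0.003,0.025],1],[[0,0,0],[0,0.002,0.02],1],[[0,0,0],[0,0,0.01],1],[[0,0,0],[0,0,0],1]]'; python3 - <<'E'
from h import *
plan([.5539,.0854,.1345],6.3,10)
print(env.get_obs()["force"])
E
```

```text
time_s: 6.25
tcp_pos: [0.5559, 0.0871, 0.1393]
eef_rot: [2.095, 2.337, 0.003]
force: [-1.1, -0.1, -1.3]
grip_width: 0.0288
from [0.5559 0.0871 0.1393] d mm [-2.  -1.7 -4.8] turn deg [ 0.21  0.07 -0.06]
[[0.0069, 0.0023, -0.002],[-0.003, -0.0044, 0.0096],g]
n 1 t 6.25
[-1.14202442 -0.06090776 -1.27020379]
```

```bash
python3 -m pendant '[[[0.006,0,0],[-0.002,-0.004,0.006],1],[[0,0,0],[0,0,0.005],1],[[0,0,0],[0,0,0],1]]'; python3 - <<'E'
from h import *
plan([.5539,.0854,.1345],6.3,10)
print(env.get_obs()["force"])
s=env.snapshot("side"); cv2.imwrite("pics/s7.png",cv2.resize(s[130:350,200:400],None,fx=2.7,fy=2.7,interpolation=cv2.INTER_CUBIC))
E
```

```text
time_s: 6.5
tcp_pos: [0.554, 0.0857, 0.1347]
eef_rot: [2.096, 2.338, -0.001]
force: [0.6, -0.2, -0.7]
grip_width: 0.0286
from [0.554  0.0857 0.1347] d mm [-0.1 -0.3 -0.2] turn deg [ 0.02  0.08 -0.05]
[[0.0006, 0.0026, -0.0017],[-0.0007, -0.0002, 0.0004],g]
n 1 t 6.5
[ 0.5761333  -0.21174048 -0.69696961]
```

View pics/s7.png

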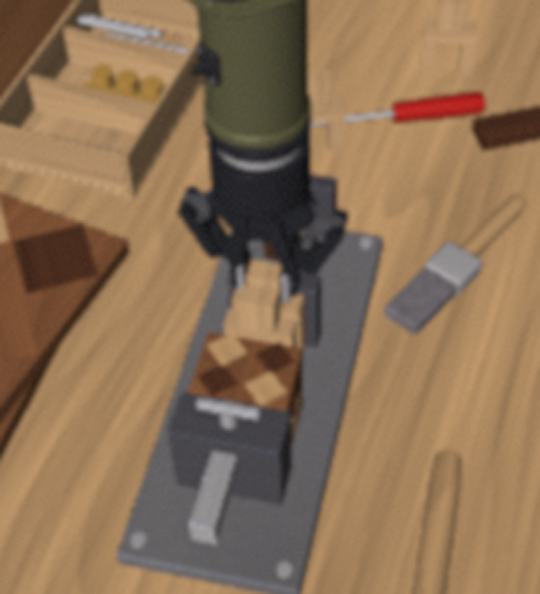

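The packer is on the bar or just above it. I'll inch down until contact shows.

```bash
for i in 1; do python3 -m pendant '[[[0,0,0],[0,0,0.003],1],[[0,0,0],[0,0,0.003],1],[[0,0,0],[0,0,0],1]]'; done; python3 -m pendant '[[[0,0,0],[0,0,0.003],1],[[0,0,0],[0,0,0.003],1]]'
```

```text
time_s: 6.8
tcp_pos: [0.5543, 0.0858, 0.1352]
eef_rot: [2.095, 2.337, 0.002]
force: [0.2, 0.2, -1.2]
grip_width: 0.0291
time_s: 6.97
tcp_pos: [0.5548, 0.0858, 0.1343]
eef_rot: [2.094, 2.336, 0.005]
force: [-6.1, -0.6, 19.4]
grip_width: 0.0291
```

```bash
python3 -m pendant '[[[0,0,0],[0,0,-0.002],1],[[0,0,0],[0,0,0],-0.5],[[0,0,0],[0,0,0],-0.5],[[0,0,0],[0,0,0],-0.5]]'; python3 -m pendant '[[[0,0,0],[0,0,0],-0.5],[[0,0,0],[0,0,-0.02],-0.5],[[0,0,0],[0,0,-0.05],-0.5],[[0,0,0],[0,0,-0.07],-0.5],[[0,0,0],[0,0,-0.07],-0.5]]';python3 - <<'E'
from h import *
cv2.imwrite("pics/w8.png",env.snapshot("wrist"))
o=env.get_obs();print(o["tcp_pos"],o["grip_width"])
E
```

```text
time_s: 7.3
tcp_pos: [0.5553, 0.0859, 0.1357]
eef_rot: [2.093, 2.335, 0.007]
force: [0.1, 1.0, -0.3]
grip_width: 0.0632
time_s: 7.72
tcp_pos: [0.5486, 0.0853, 0.2352]
eef_rot: [-2.091, -2.331, 0.019]
force: [0.3, -0.6, 0.1]
grip_width: 0.0639
[0.55290917 0.08574608 0.24307436] 0.06390670582234058
```

View pics/w8.png

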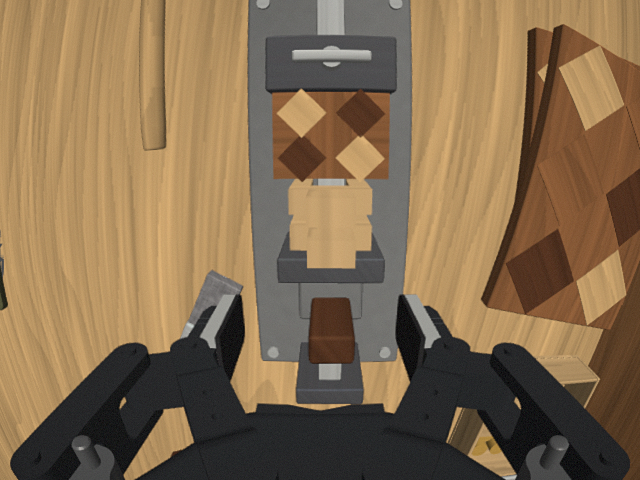

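The second packer hangs squarely next to packer0 (crown at columns 290-372, jaw behind it). Now I'll close the gripper and go behind the handle.

```bash
python3 -c "
from h import *
plan([.564,-.0113,.22],6.5,10)"
```

```text
from [0.5529 0.0857 0.2431] d mm [ 11.1 -97.  -23.1] turn deg [-0.11  0.06 -0.27]
[[-0.0012, 0.0007, -0.003],[-0.0651, 0.0004, 0.0155],g]
[[-0.0012, 0.0007, -0.003],[-0.0651, 0.0002, 0.0154],g]
[[-0.0012, 0.0007, -0.003],[-0.0651, 0.0001, 0.0154],g]
n 3 t 7.7667
```

```bash
python3 -m pendant '[[[0,0,-0.003],[-0.06,0,0],1],[[0,0,-0.003],[-0.065,0,0.01],1],[[0,0,-0.003],[-0.06,0,0.01],1],[[0,0,0],[-0.02,0,0],1],[[0,0,0],[0,0,0],1]]'; python3 -c "
from h import *
plan([.564,-.0113,.138],6.5,10)"
```

```text
time_s: 8.18
tcp_pos: [0.5697, -0.0175, 0.2426]
eef_rot: [2.077, 2.34, 0.016]
force: [-0.7, 0.7, -0.2]
grip_width: 0.0035
from [ 0.5697 -0.0175  0.2426] d mm [  -5.7    6.2 -104.6] turn deg [0.93 0.14 0.3 ]
[[0.0104, 0.0016, 0.0034],[0.0047, -0.0044, 0.0696],g]
[[0.0104, 0.0016, 0.0034],[0.0046, -0.0041, 0.0697],g]
[[0.0104, 0.0016, 0.0034],[0.0046, -0.0037, 0.0697],g]
n 3 t 8.1833
```

```bash
python3 -m pendant '[[[0.01,0.001,0.003],[0.003,-0.004,0.055],1],[[0.01,0.001,0.003],[0.002,-0.004,0.055],1],[[0.01,0,0.003],[0.001,-0.004,0.05],1],[[0,0,0],[0,0,0.03],1],[[0,0,0],[0,0,0],1]]'; python3 - <<'E'
from h import *
plan([.564,-.0113,.138],6.5,10)
cv2.imwrite("pics/w9.png",env.snapshot("wrist"))
s=env.snapshot("side"); cv2.imwrite("pics/s9.png",cv2.resize(s[130:350,200:400],None,fx=2.7,fy=2.7,interpolation=cv2.INTER_CUBIC))
E
```

```text
time_s: 8.6
tcp_pos: [0.5669, -0.0122, 0.1483]
eef_rot: [2.093, 2.336, 0.011]
force: [-0.7, 0.8, -0.3]
grip_width: -0.0
from [ 0.5669 -0.0122  0.1483] d mm [ -2.9   0.9 -10.3] turn deg [ 0.49 -0.04 -0.2 ]
[[0.0162, -0.0014, -0.0068],[0.0024, -0.0057, 0.0206],g]
n 1 t 8.6
```

View pics/w9.png

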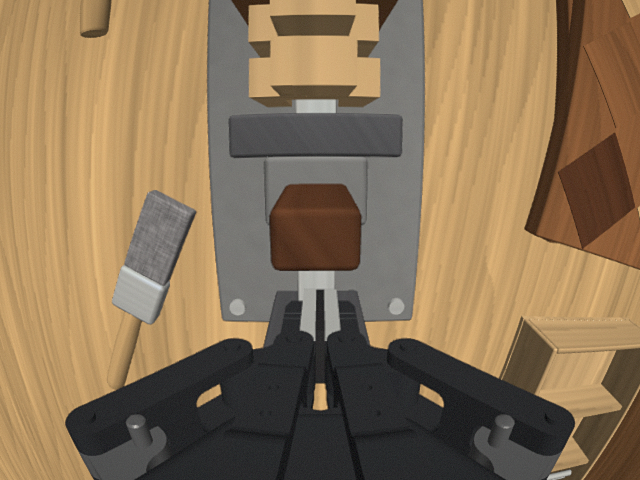

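View pics/s9.png

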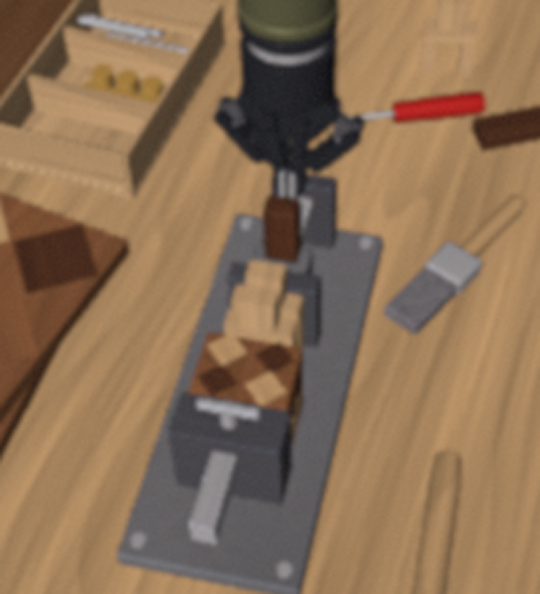

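Fingers are shut behind the handle and centred on it (tips at column 320; handle at columns 270-360). The packers hang upright with a small gap to the jaw. Lowering 10 mm, then pushing gently.

```bash
python3 -m pendant '[[[0.016,0,-0.006],[0.002,-0.006,0.018],1],[[0,0,0],[0,0,0.006],1],[[0,0,0],[0.015,0,0],1],[[0,0,0],[0.01,0,0],1],[[0,0,0],[0,0,0],1]]'; python3 -c "
from h import *
plan([.5603,.0215,.138],6.5,10)"
```

```text
time_s: 9.12
tcp_pos: [0.5672, 0.0031, 0.1427]
eef_rot: [2.085, 2.338, 0.013]
force: [0.6, -0.7, 0.5]
grip_width: -0.0001
from [0.5672 0.0031 0.1427] d mm [-6.9 18.4 -4.7] turn deg [0.7  0.07 0.04]
[[0.0233, 0.0022, 0.0013],[0.0382, -0.0097, 0.0092],g]
n 1 t 9.1167
```

```bash
python3 -m pendant '[[[0.02,0,0],[0,-0.008,0.008],1],[[0.005,0,0],[0.01,-0.004,0.002],1],[[0,0,0],[0.01,0,0],1],[[0,0,0],[0,0,0],1]]'; python3 -c "
from h import *
plan([.5603,.0215,.138],6.5,10)"
```

```text
time_s: 9.45
tcp_pos: [0.561, 0.013, 0.1389]
eef_rot: [2.088, 2.342, -0.001]
force: [-0.1, -0.8, -0.8]
grip_width: -0.0004
from [0.561  0.013  0.1389] d mm [-0.7  8.5 -0.9] turn deg [0.12 0.18 0.08]
[[0.004, 0.006, 0.0025],[0.0171, 0.0005, 0.0018],g]
n 1 t 9.45
```

```bash
python3 -m pendant '[[[0,0.003,0],[0.01,0,0],1],[[0,0,0],[0.008,0,0],1],[[0,0,0],[0,0,0],1]]'; python3 -c "
from h import *
plan([.5603,.0215,.138],6.5,10);print(env.get_obs()['force'])
cv2.imwrite('pics/w10.png',env.snapshot('wrist'))"
```

```text
time_s: 9.7
tcp_pos: [0.56, 0.022, 0.1389]
eef_rot: [2.088, 2.343, -0.001]
force: [0.6, -0.6, -0.3]
grip_width: 0.0001
from [0.56   0.022  0.1389] d mm [ 0.3 -0.5 -0.9] turn deg [0.13 0.18 0.09]
[[0.0042, 0.0058, 0.0031],[-0.0011, 0.0005, 0.0019],g]
n 1 t 9.7
[ 0.56899121 -0.56304037 -0.32110001]
```

View pics/w10.png

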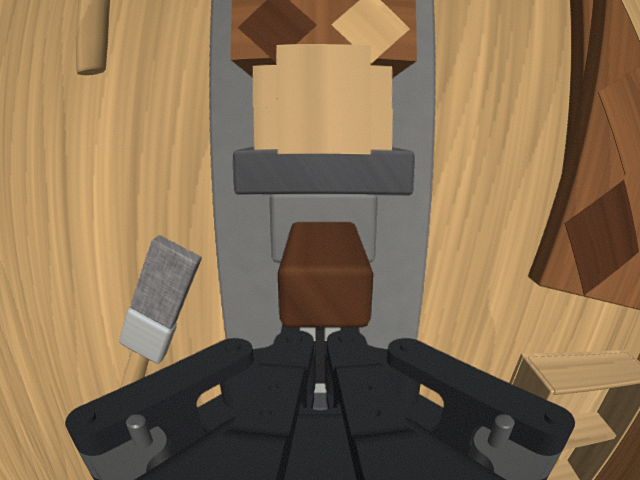

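The jaw has closed onto both packers (jaw edge row 152 against the packer faces), and the pair is now close to the block. Continuing in small steps and watching the force.

```bash
python3 -m pendant '[[[0,0.003,0],[0.008,0,0],1],[[0,0,0],[0.004,0,0],1],[[0,0,0],[0,0,0],1]]'; python3 -m pendant '[[[0,0,0],[0.004,0,0],1],[[0,0,0],[0,0,0],1]]'
```

```text
time_s: 10.0
tcp_pos: [0.5594, 0.027, 0.139]
eef_rot: [2.087, 2.343, -0.001]
force: [-0.8, -0.8, 0.1]
grip_width: 0.0001
time_s: 10.17
tcp_pos: [0.5594, 0.0271, 0.139]
eef_rot: [2.084, 2.342, -0.006]
force: [0.4, -0.2, -0.3]
grip_width: -0.0001
```

```bash
python3 -m pendant '[[[0,0,0],[0.006,0,0],1],[[0,0,0],[0.003,0,0],1]]'; python3 -m pendant '[[[0,0,0],[0.006,0,0],1],[[0,0,0],[0.003,0,0],1]]'
```

```text
time_s: 10.33
tcp_pos: [0.5594, 0.0272, 0.1391]
eef_rot: [2.078, 2.339, -0.014]
force: [0.5, -5.8, -0.8]
grip_width: 0.0
time_s: 10.5
tcp_pos: [0.5594, 0.0271, 0.1392]
eef_rot: [2.073, 2.335, -0.023]
force: [0.8, -5.1, 0.1]
grip_width: 0.0006
```

The stack stopped the jaw at about -7 mm in the local frame, some 8 mm before its end stop, with about 5 N so far. The tool is tilting slightly under load; checking that.

```bash
python3 -c "
from h import *
plan([.559,.0275,.138],6.5,10)"
```

```text
from [0.5594 0.0271 0.1392] d mm [-0.4  0.4 -1.2] turn deg [0.09 1.39 0.31]
[[0.0032, 0.0464, 0.0103],[0.001, -0.0008, 0.0024],g]
n 1 t 10.5
```

```bash
python3 -m pendant '[[[0.003,0.02,0.008],[0.006,0,0.002],1]]'; python3 -m pendant '[[[0,0.01,0],[0.006,0,0],1]]'
```

```text
time_s: 10.58
tcp_pos: [0.5595, 0.0273, 0.139]
eef_rot: [2.079, 2.335, -0.02]
force: [-2.2, -16.7, 10.6]
grip_width: 0.0003
time_s: 10.67
tcp_pos: [0.5594, 0.0273, 0.1391]
eef_rot: [2.078, 2.336, -0.02]
force: [3.7, -13.4, -5.1]
grip_width: -0.0001
```

```bash
python3 -m pendant '[[[0,0.006,0],[0.006,0,0],1],[[0,0.006,0],[0.006,0,0],1]]'; python3 -m pendant '[[[0,0.006,0],[0.006,0,0],1]]'; python3 -c "
from h import *
plan([.559,.0275,.138],6.5,10)"
```

```text
time_s: 10.83
tcp_pos: [0.5595, 0.0273, 0.1391]
eef_rot: [2.075, 2.335, -0.024]
force: [0.4, -12.3, -1.0]
grip_width: -0.0001
time_s: 10.92
tcp_pos: [0.5595, 0.0272, 0.1391]
eef_rot: [2.073, 2.335, -0.027]
force: [1.6, -11.9, -0.1]
grip_width: 0.0003
from [0.5595 0.0272 0.1391] d mm [-0.5  0.3 -1.1] turn deg [-0.    1.46  0.29]
[[-0.0001, 0.0488, 0.0098],[0.0007, -0.0008, 0.0022],g]
n 1 t 10.9167
```

About 12 N and holding. Now checking that the force persists, and looking at the result.

```bash
python3 - <<'E'
from h import *
w=env.snapshot('wrist');print(env.get_obs()['force']); s=env.snapshot('side');print(env.get_obs()['force']);t=env.snapshot('top')
o=env.get_obs();print(o['force'],o['tcp_pos'],o['time_s'])
cv2.imwrite('pics/w11.png',w);cv2.imwrite('pics/t11.png',cv2.resize(t[180:330,200:490],None,fx=2.7,fy=2.7,interpolation=cv2.INTER_CUBIC))
cv2.imwrite("pics/s11.png",cv2.resize(s[110:350,220:430],None,fx=2.5,fy=2.5,interpolation=cv2.INTER_CUBIC))
E
```

```text
[  1.45999852 -13.50520339  -1.01376236]
[  0.93215922 -13.26865176  -0.50003566]
[  0.36817748 -12.67087695  -0.73865258] [0.55947274 0.02723133 0.13913214] 11.0667
```

View pics/w11.png

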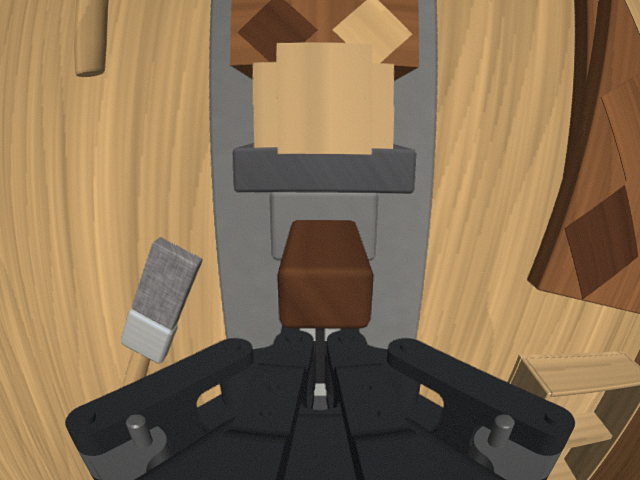

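View pics/s11.png

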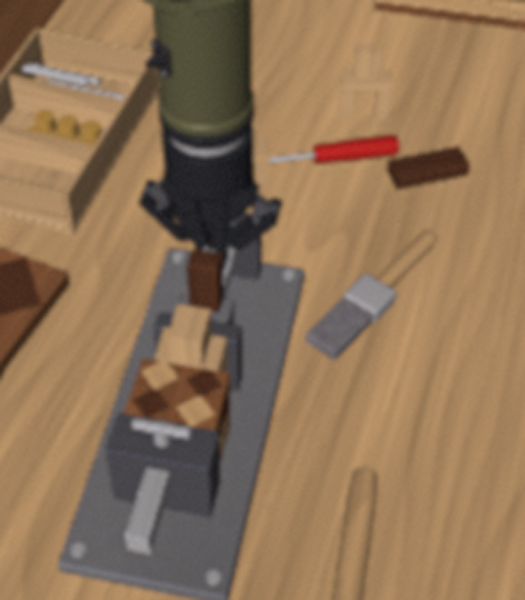

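View pics/t11.png

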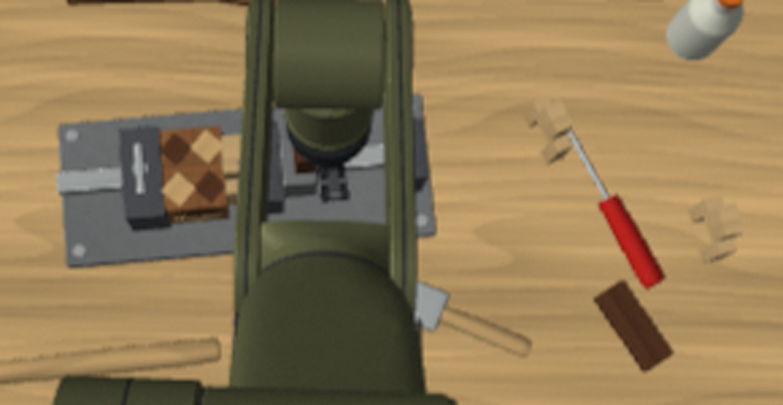

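The jaw, both packers and the block appear in contact, with the block against the head. The two spare packers and the bystanders are untouched. A last numerical check of the jaw's position relative to its end stop, then I'll hand in.

```bash
python3 - <<'E'
from h import *
I=env.camera_info("wrist")
O=np.array([.5513,.1]);y=np.radians(6.5);ey=np.array([-np.sin(y),np.cos(y)]);ex=np.array([np.cos(y),np.sin(y)])
f=lambda q,z:(lambda d:np.round([d@ex*1e3,d@ey*1e3],1))(onz("wrist",q,z,I)[:2]-O)
print("jaw front",f((240,148),.1),f((408,150),.1),"block rear",f((232,66),.1),f((417,68),.1),"tab far",f((277,43),.139),f((371,44),.139),"tab near",f((278,153),.139))
print(env.get_obs()["force"])
env.job_done(); print(env.get_obs()["force"],env.get_obs()["time_s"])
E
```

```text
jaw front [-35.4  -6.6] [36.3 -6.9] block rear [-38.6  29.1] [39.4 29. ] tab far [-15.   29.5] [14.4 29.4] tab near [-14.7  -6.2]
[  0.36817748 -12.67087695  -0.73865258]
the job is handed in; nothing more can be done
the job is handed in; nothing more can be done
```

I hung one more packer on the bar, upright between packer0 and the jaw. I then pushed the jaw handle with the closed fingers until the stack was squeezed. The job was handed in at about 11 s, still holding the push.

**Position check:** in the last pictures the jaw's front face is 24 mm from its rest position, about 8 mm short of its end stop. The two packers and the block are in contact (packers from -6.5 to +29.4 mm along the bar, block rear at +29.1 mm). The jaw stopped moving as the force rose. I judged the block to be against the head from the picture and did not measure it.

**Force check:** the push was a steady 12 to 13.5 N, a little above the 10 N asked for. For one control period during adjustment it read about 17 N. When I first set the packer on the bar, the contact force read about 19 N. The tool leans about 1.5° under the load.

**Rest of the bench:** the two packers not needed are still standing where they started. In the last views the screwdriver, offcut, brush, glue bottle and mallet handle show no sign of being moved. The mug and sanding block were out of view, but the arm did not go near them.

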